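# Stack a leather heel on a shoe held sole up

## Robot

A 7-joint arm with a two-finger parallel gripper is mounted at the origin on the work surface. World frame = base frame: x ahead of the robot, y to its left, z up, the work surface at z = 0. Lengths are in m, angles in rad, forces in N, time in s.
With the tool pointing down it reaches from about 0.425 to 0.875 m from the base axis. Payload 4.7 kg.
Tool frame: the origin (TCP) lies on the centre line of the jaws, within the pads' length; the fingertips stand 14 mm ahead of it and the grasp point (between the pads) lies 5 mm behind it; z points along the fingers, y is the line along which they close (so a half turn about z gives the same grasp; the last joint's range is limited). The gripper opens to 87 mm and grips with 3 to 60 N. Pads are 19 mm wide; open, the fingers measure 117 mm over their backs; the gripper's body (75 mm by 190 mm) begins 51 mm behind the grasp point.
Start: joints at [1.127, 0.321, -0.07, 1.45, 0.023, 1.371, -0.057], TCP at [0.287, -0.583, 0.237] pointing down, gripper open.
Joint ranges: [-2.86, 2.86], [-0.3, 2.09], [-1.38, 1.24], [0.06, 2.45], [-1.56, 4.7], [0.09, 2.05], [-2.69, 2.69]. Speed limits (rad/s): [2.57, 2.57, 3.14, 3.14, 3.14, 3.14, 3.14].

## Interface

Orientations are given as a rotation vector (axis times angle).
In Python, from bench import * gives the robot as it stands.
- The arm moves only by the shell command python3 -m jog 'ROWS' [FORCE]. ROWS is JSON, a list of rows, each an object of numbers: "claw": the finger opening in mm, from 0 to 87; "dx", "dy", "dz": the shift along the tool's x, y, z in mm; "spin": the turn about the tool's z in degrees. In form: [{"claw": .., "dx": .., "dy": .., "dz": .., "spin": ..}, ...]. A call has 1 to 20 rows; each row is the pose to reach, as a shift and turn from the pose commanded when the call began, along the tool's axes at that moment; what a row does not reach only later rows make up. A row lasts 1/12 s, in which the tool goes at most 41.7 mm and 7.16 degrees, less where a joint would pass 70% of its speed; a pose out of reach is approached as far as the arm can. A call with a gripper value outside its range is refused whole. The fingers move at their own pace and stop on an object; FORCE is the grip in N (left out, the last holds). Time passes only in rows, so rows that repeat a pose let the fingers close. It gives the time, the measured TCP pose, the force, the opening and the grip force at its end, in the units of the state.
- get_state(): the state, without advancing time (a new reading comes with each control period).
- get_image(name): name is "side" or "top"; returns a dict with "frame" (480x640x3 uint8, red, green, blue), "depth" (480x640 float32, m along the optical axis (not along the pixel's ray), 0 where there is no reading), "K" (3x3 intrinsics, pixels), "T" (4x4, takes a point from camera to world coordinates). Camera axes: x right, y down, z forward; pixel columns grow to the right and rows downward; lengths in m; the calibration is good to about 2 mm. A picture is of the moment at which its call begins.
- close_job(): hands the job in; it is judged then, once.
The state is a dict: "time": time; "joint_positions": joint angles; "qd": joint speeds; "joint_torque": joint torques, N m; "position": TCP position; "tool_rot": TCP orientation; "ft_force": force on the tool from outside, world axes, zero at the start; "torque": the same for the moment, N m; "grip_width": opening from 0.0 (shut) to 1.0 (fully open); "grip_force": force on a finger pad.
Only numpy, scipy, OpenCV 4.12 (cv2) and the standard library are available. Lean on these libraries where they do the work, as an engineer would, in place of code of your own. Each camera call takes 0.05 s, during which the arm holds its last target. There are 200 camera calls.

## Task

One shoe of the pair has no heel yet: dry-stack its heel on the bare heel seat, ready for nailing, like the one on its mate. Lay down the horseshoe rand first, then the three leather lifts from the largest to the smallest, and the rubber top piece last. Each piece lies flat on the one before, round end to the back of the shoe, centred across the heel and with its straight edge (the rand's open end) square and flush with the breast line marked across the sole.

Things in the scene. Friction and masses are not known exactly. Their poses are not given: they have to be found in the camera images.
- heel_seat (a point): The one of two brown shoes, fixed sole up on iron jacks, that has NO heel. Heel seat: flat, level tan area at the back of the sole, 70 mm wide, round back, about 160 mm above the bench. A thin dark line across the sole (breast line) marks its front end. Point: middle of that line, on the surface; x to the toe, y across, z up. The seat runs 80 mm back from it; 15 mm ahead of it the sole begins to rise.
- mate_heel (a point): The other shoe of the pair, fixed, mirrored, its heel already stacked, untrimmed (38 mm high); shows the finished form, nothing to do on it. Point: on top of that heel, middle of its straight front edge; x to the toe. Both shoes: ball 34 mm above the heel seat, toe 182 mm ahead of the breast line, 94 mm wide at the ball; jack foot of 62 mm radius centred 38 mm behind the line.
- rand_mid (a point): The rand: flat tan leather horseshoe, 76 mm long, 66 mm wide, 6 mm thick, band 14 mm wide, with a half-round back and two straight parallel legs. Flat on the bench. Point: centre of its outline, in the open middle, half-way up; x to its open end (leg ends 38 mm away), y across, z up. Grip across the width over both legs here.
- lift_large_mid (a point): The large heel lift: tan leather D-shaped plate, one end straight, the other half-round; 76 mm long, 66 mm wide between its straight parallel sides, 8 mm thick. Flat on the bench. Point: its centre, half-way up and half-way along; x to the straight edge, y across, z up. The parallel sides reach just past this point: grip across the width here.
- lift_medium_mid (a point): The medium heel lift: tan leather D-shaped plate, one end straight, the other half-round; 64 mm long, 57 mm wide between its straight parallel sides, 8 mm thick. Flat on the bench. Point: its centre, half-way up and half-way along; x to the straight edge, y across, z up. The parallel sides reach just past this point: grip across the width here.
- lift_small_mid (a point): The small heel lift: tan leather D-shaped plate, one end straight, the other half-round; 54 mm long, 48 mm wide between its straight parallel sides, 8 mm thick. Flat on the bench. Point: its centre, half-way up and half-way along; x to the straight edge, y across, z up. The parallel sides reach just past this point: grip across the width here.
- top_piece_mid (a point): The top piece: black rubber D-shaped plate, one end straight, the other half-round; 48 mm long, 44 mm wide between its straight parallel sides, 8 mm thick. Flat on the bench. Point: its centre, half-way up and half-way along; x to the straight edge, y across, z up. The parallel sides reach just past this point: grip across the width here.
Mind the look-alikes: they are no part of the job. Leave any orange or pink look-alike of the part that bears rand_mid alone. Leave any purple look-alike of the part that bears lift_medium_mid alone.

How it is judged:
On the way, in this order (a step that is already met when the one before it is completed fails the run):
1. the horseshoe rand lies on the heel seat, let go (x of heel_seat in the frame of rand_mid between 0.03 and 0.046 m and y of heel_seat in the frame of rand_mid between -0.008 and 0.008 m and z of rand_mid in the frame of heel_seat between 0 and 0.006 m and angle between the x axis of rand_mid and the x axis of heel_seat, either way round below 0.2 rad and angle between rand_mid's own z axis and vertical below 0.08 rad and linear speed of rand below 0.02 m/s and contact force between the fingers and rand below 0.05 N), for 0.2 s.
2. the large lift lies on the rand, let go (x of heel_seat in the frame of lift_large_mid between 0.03 and 0.046 m and y of heel_seat in the frame of lift_large_mid between -0.008 and 0.008 m and z of lift_large_mid in the frame of heel_seat between 0.007 and 0.013 m and angle between the x axis of lift_large_mid and the x axis of heel_seat, either way round below 0.2 rad and angle between lift_large_mid's own z axis and vertical below 0.08 rad and linear speed of lift_large below 0.02 m/s and contact force between the fingers and lift_large below 0.05 N), for 0.2 s.
3. the medium lift lies on the large one, let go (x of heel_seat in the frame of lift_medium_mid between 0.024 and 0.04 m and y of heel_seat in the frame of lift_medium_mid between -0.008 and 0.008 m and z of lift_medium_mid in the frame of heel_seat between 0.015 and 0.021 m and angle between the x axis of lift_medium_mid and the x axis of heel_seat, either way round below 0.2 rad and angle between lift_medium_mid's own z axis and vertical below 0.08 rad and linear speed of lift_medium below 0.02 m/s and contact force between the fingers and lift_medium below 0.05 N), for 0.2 s.
4. the small lift lies on the medium one, let go (x of heel_seat in the frame of lift_small_mid between 0.019 and 0.035 m and y of heel_seat in the frame of lift_small_mid between -0.008 and 0.008 m and z of lift_small_mid in the frame of heel_seat between 0.023 and 0.029 m and angle between the x axis of lift_small_mid and the x axis of heel_seat, either way round below 0.2 rad and angle between lift_small_mid's own z axis and vertical below 0.08 rad and linear speed of lift_small below 0.02 m/s and contact force between the fingers and lift_small below 0.05 N), for 0.2 s.
5. the rubber top piece lies on the small lift, let go (x of heel_seat in the frame of top_piece_mid between 0.016 and 0.032 m and y of heel_seat in the frame of top_piece_mid between -0.008 and 0.008 m and z of top_piece_mid in the frame of heel_seat between 0.031 and 0.037 m and angle between the x axis of top_piece_mid and the x axis of heel_seat, either way round below 0.2 rad and angle between top_piece_mid's own z axis and vertical below 0.08 rad and linear speed of top_piece below 0.02 m/s and contact force between the fingers and top_piece below 0.05 N), for 0.2 s.
At the end, for the whole second after the job is handed in: From the seat up: rand, large, medium, small lift, top piece, each flat (height in the stack within 3 mm), straight edge (open end) to the toe within 8 mm of the breast line, centred within 8 mm, turned under 0.2 rad from the shoe, at rest (x of heel_seat in the frame of rand_mid between 0.03 and 0.046 m and y of heel_seat in the frame of rand_mid between -0.008 and 0.008 m and z of rand_mid in the frame of heel_seat between 0 and 0.006 m and angle between the x axis of each of rand_mid, lift_large_mid, lift_medium_mid, lift_small_mid, top_piece_mid and the x axis of heel_seat, either way round below 0.2 rad and angle between each of rand_mid, lift_large_mid, lift_medium_mid, lift_small_mid, top_piece_mid's own z axis and vertical below 0.08 rad and linear speed of each of rand, lift_large, lift_medium, lift_small, top_piece below 0.02 m/s and x of heel_seat in the frame of lift_large_mid between 0.03 and 0.046 m and y of heel_seat in the frame of lift_large_mid between -0.008 and 0.008 m and z of lift_large_mid in the frame of heel_seat between 0.007 and 0.013 m and x of heel_seat in the frame of lift_medium_mid between 0.024 and 0.04 m and y of heel_seat in the frame of lift_medium_mid between -0.008 and 0.008 m and z of lift_medium_mid in the frame of heel_seat between 0.015 and 0.021 m and x of heel_seat in the frame of lift_small_mid between 0.019 and 0.035 m and y of heel_seat in the frame of lift_small_mid between -0.008 and 0.008 m and z of lift_small_mid in the frame of heel_seat between 0.023 and 0.029 m and x of heel_seat in the frame of top_piece_mid between 0.016 and 0.032 m and y of heel_seat in the frame of top_piece_mid between -0.008 and 0.008 m and z of top_piece_mid in the frame of heel_seat between 0.031 and 0.037 m); the robot touches nothing.
It also fails if it takes over 128 s, if anything falls off the work surface, if the arm or the gripper's body presses on something with over 40 N, if the wrist force passes 120 N, or if a joint passes its speed limit or range.

## Working session

There is one attempt and no reset: what is moved stays moved. The work goes in short steps, Python scripts to look and compute and a shell command to move; the robot and the scene stay as the last step left them, time stands still between calls to the robot, and variables do not carry over. Pictures are saved under pics/ and viewed, at most 14 in all, crops included, and the job is handed in when it is done.

```bash
mkdir -p pics
python3 - <<'E'
from bench import *
import cv2,numpy as np
s=get_state();print(s['time'],s['position'],s['tool_rot'],s['grip_width'])
for n in('top','side'):
    d=get_image(n);cv2.imwrite(f'pics/{n}0.png',d['frame'][...,::-1]);print(n,d['K'].tolist(),np.round(d['T'],3).tolist())
    np.savez(f'/tmp/{n}0.npz',**d)
E
```

```text
0.0 [ 0.28698995 -0.5826175   0.23543946] [-3.05783951e+00 -7.12459173e-01  8.42284761e-04] 0.996496098724317
top [[556.1316338035806, 0.0, 329.198662360822], [0.0, 556.1316338035806, 243.69896339014934], [0.0, 0.0, 1.0]] [[-0.023, -0.983, 0.181, 0.317], [-0.999, 0.028, 0.026, -0.006], [-0.031, -0.181, -0.983, 1.106], [0.0, 0.0, 0.0, 1.0]]
side [[529.6382755020359, 0.0, 323.8931627828644], [0.0, 529.6382755020359, 236.20420240061253], [0.0, 0.0, 1.0]] [[-0.768, -0.429, 0.476, 0.038], [-0.641, 0.511, -0.573, 0.584], [0.003, -0.745, -0.667, 0.784], [0.0, 0.0, 0.0, 1.0]]
```

View pics/top0.png

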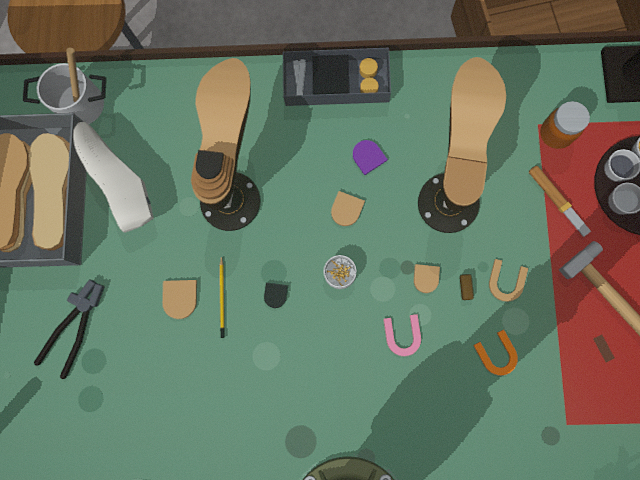

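View pics/side0.png

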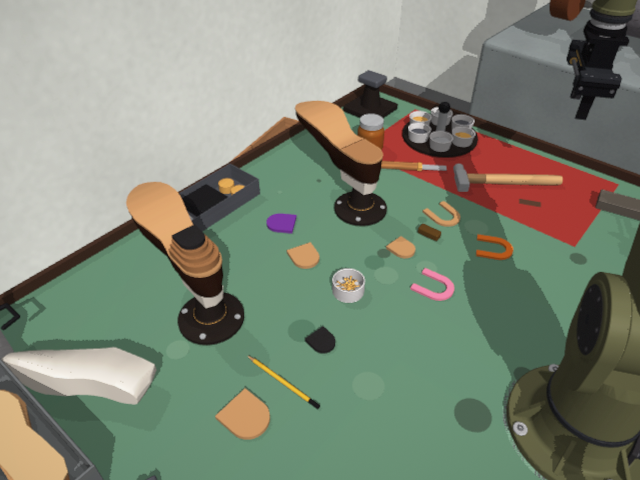

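Top view: the bare shoe is on the right, with its breast line near (467,158). The tan rand is at (508,280), the large lift at (180,299), medium (347,208), small (427,278) and black top piece (276,294). The side view agrees; the purple, pink and orange look-alikes stay put.

```bash
cat > h.py <<'E'
import cv2,numpy as np
from scipy.spatial.transform import Rotation as R
def cloud(d):
    K,T=d['K'],d['T'];v,u=np.mgrid[:480,:640];z=d['depth']
    P=np.stack([(u-K[0,2])/K[0,0]*z,(v-K[1,2])/K[1,1]*z,z],-1)
    return P@T[:3,:3].T+T[:3,3]
def ray(d,uv,h):
    K,T=d['K'],d['T'];uv=np.atleast_2d(uv).astype(float)
    r=np.c_[(uv[:,0]-K[0,2])/K[0,0],(uv[:,1]-K[1,2])/K[1,1],np.ones(len(uv))]@T[:3,:3].T
    return (T[:3,3]+r*((h-T[2,3])/r[:,2])[:,None])[:,:2]
def blob(d,seed,h,dark=False,rand=False,win=28):
    hsv=cv2.cvtColor(d['frame'],cv2.COLOR_RGB2HSV)
    m=cv2.inRange(hsv,(0,0,0),(180,255,75)) if dark else cv2.inRange(hsv,(5,60,110),(22,200,255))
    w=np.zeros_like(m);x,y=seed;w[y-win:y+win,x-win:x+win]=255;m&=w
    c=max(cv2.findContours(m,cv2.RETR_EXTERNAL,cv2.CHAIN_APPROX_NONE)[0],key=cv2.contourArea)
    mm=np.zeros_like(m);cv2.drawContours(mm,[c],-1,255,-1)
    P=ray(d,c[:,0],h); ctr,sz,ang=cv2.minAreaRect((P*1000).astype(np.float32))
    cen=ray(d,np.argwhere(mm>0)[:,::-1],h).mean(0)*1000
    ctr=np.array(ctr);a=np.radians(ang)
    ax=np.array([np.cos(a),np.sin(a)]) if sz[0]>sz[1] else np.array([-np.sin(a),np.cos(a)])
    off=(cen-ctr)@ax   # filled contour of D: centroid towards the straight edge
    if rand: off=-off
    if off<0: ax=-ax
    return ctr,sorted(sz),np.degrees(np.arctan2(ax[1],ax[0])),abs(off),mm
E
python3 - <<'E'
from h import *
d=dict(np.load('/tmp/top0.npz'));C=cloud(d)
vis=d['frame'][...,::-1].copy()
for n,s,h,dk,rd in [('rand',(508,280),.006,0,1),('large',(180,299),.008,0,0),('med',(347,208),.008,0,0),('small',(427,278),.008,0,0),('top',(276,294),.008,1,0)]:
    c,sz,a,off,m=blob(d,s,h,dk,rd);print(n,np.round(c,1),np.round(sz,1),round(a,1),'off',round(off,1),'z',np.median(C[m>0][:,2]).round(4),'r',np.hypot(*c).round())
    vis[cv2.dilate(m,None)-m>0]=(0,0,255)
# seat
g=cv2.cvtColor(d['frame'],cv2.COLOR_RGB2GRAY).astype(int)
for r in range(150,166,1): print(r,g[r,440:494:3])
for r in range(140,212,6): print(r,[(u,round(C[r,u,2],3)) for u in range(445,490,8)])
cv2.imwrite('pics/v.png',cv2.resize(np.vstack([vis[40:320,150:540]]),None,fx=2,fy=2))
E
```

```text
rand [ 434.2 -324.5] [66.8 76.5] -17.9 off 2.2 z 0.0068 r 542.0
large [416.  324.7] [64.5 75.7] 1.2 off 2.6 z 0.0089 r 528.0
med [588.3 -11.9] [56.9 64.9] -23.0 off 2.2 z 0.009 r 588.0
small [ 443.8 -166.2] [48.7 54.3] -7.7 off 2.0 z 0.0089 r 474.0
top [418.4 132.8] [44.6 47.3] -8.7 off 1.7 z 0.0091 r 439.0
150 [127 126 132 114 157 156 153 157 156 157 161 161 159 161 163 161  93  95]
151 [128 124 128 114 153 154 156 153 158 154 155 158 155 158 158 161  95  98]
152 [127 131 133 135 151 155 154 154 154 153 154 156 152 156 156 157  94  95]
153 [128 131 128 159 154 152 154 153 152 157 152 152 153 157 157 154  94  96]
154 [129 128 130 162 153 150 151 152 154 150 153 155 151 151 153 153  92  96]
155 [126 128 124 161 157 154 154 155 153 152 152 153 152 152 155 155  94  95]
156 [127 129 121 104 147 162 156 154 152 149 152 150 153 152 151 156  95  98]
157 [131 131 124 110  84  99 137 158 159 153 152 152 154 152 153 154  95  95]
158 [128 129 126 135 131 101  84  96 140 163 157 154 152 153 154 155  93  98]
159 [125 128 127 137 138 137 134 128  79  94 139 160 155 154 153 155  90  96]
160 [127 12
[... 1676 characters left out ...]
(0.163)), (477, np.float64(0.163)), (485, np.float64(-0.001))]
188 [(445, np.float64(0.16)), (453, np.float64(0.159)), (461, np.float64(0.159)), (469, np.float64(0.163)), (477, np.float64(0.161)), (485, np.float64(0.001))]
194 [(445, np.float64(0.148)), (453, np.float64(0.165)), (461, np.float64(0.162)), (469, np.float64(0.162)), (477, np.float64(0.16)), (485, np.float64(-0.0))]
200 [(445, np.float64(0.127)), (453, np.float64(0.166)), (461, np.float64(0.16)), (469, np.float64(0.161)), (477, np.float64(0.012)), (485, np.float64(0.001))]
206 [(445, np.float64(0.073)), (453, np.float64(0.129)), (461, np.float64(0.144)), (469, np.float64(0.013)), (477, np.float64(0.013)), (485, np.float64(0.0))]
```

View pics/v.png

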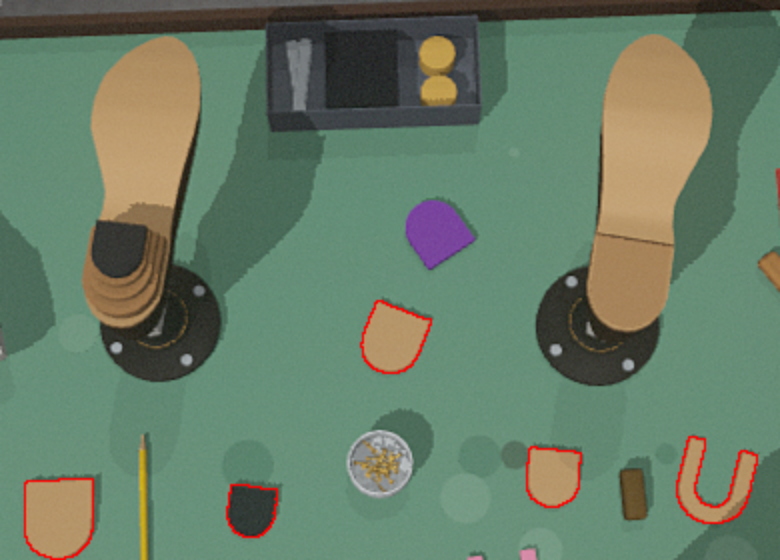

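All five outlines fit, and their sizes are within about 1.5 mm of those given. Next is the breast line, in both views.

Run:
```python
from h import *
t=dict(np.load('/tmp/top0.npz'));s=dict(np.load('/tmp/side0.npz'))
g=cv2.cvtColor(t['frame'],cv2.COLOR_RGB2GRAY)
# line: darkest row per column
U=np.arange(452,485);L=np.array([(u,154+np.argmin(g[154:165,u])) for u in U])
C=cloud(t);sel=[C[r,u,2] for r in range(166,200) for u in range(456,474)];h=np.median(sel);print('seat z',h)
h=.161
W=ray(t,L,h)*1000;vx,vy,x0,y0=cv2.fitLine(W.astype(np.float32),cv2.DIST_HUBER,0,.01,.01).ravel()
print('line dir deg',np.degrees(np.arctan2(vy,vx)))
# seat outline (top tan region below line)
hsv=cv2.cvtColor(t['frame'],cv2.COLOR_RGB2HSV);m=cv2.inRange(hsv,(5,60,90),(22,200,255))
ex=[]
for r in range(165,182,2):
    us=[u for u in range(435,495) if m[r,u] and C[r,u,2]>.15]
    ex.append((min(us),max(us),r))
ex=np.array(ex);A=ray(t,ex[:,[0,2]],h)*1000;B=ray(t,ex[:,[1,2]],h)*1000
for Q in(A,B):
    f=cv2.fitLine(Q.astype(np.float32),2,0,.01,.01).ravel();print('side dir',np.degrees(np.arctan2(f[1],f[0])),Q[0],Q[-1])
n=np.array([vy,-vx]);n*=np.sign(n[0]);print('x axis yaw',np.degrees(np.arctan2(n[1],n[0])))
ys=(A+B)/2;print('mids',np.round(ys,1).tolist(),'width',np.abs((A-B)@[vx,vy]).round(1))
# ends of line
print('ends',ray(t,[[449,156.5],[488,163]],h)*1000)
# side view crop
cv2.imwrite('pics/s.png',cv2.resize(s['frame'][95:225,290:400,::-1],None,fx=4.5,fy=4.5,interpolation=cv2.INTER_CUBIC))
p=get=None
```

```text
seat z 0.16136638099779743
line dir deg 78.52391
side dir -11.589171 [ 626.15826387 -190.04827061] [ 597.02772222 -184.78918762]
side dir -11.399376 [ 623.84130722 -259.93490425] [ 594.78895886 -254.32183464]
x axis yaw -11.476088
mids [[625.0, -225.0], [621.3, -224.7], [617.7, -224.5], [614.1, -222.5], [610.4, -222.3], [606.8, -222.0], [603.2, -220.9], [599.5, -219.8], [595.9, -219.6]] width [69.  68.9 68.9 68.8 68.8 68.7 70.4 68.6 68.6]
ends [[ 641.64470759 -196.26650468]
 [ 627.39281154 -263.6928984 ]]
```

View pics/s.png

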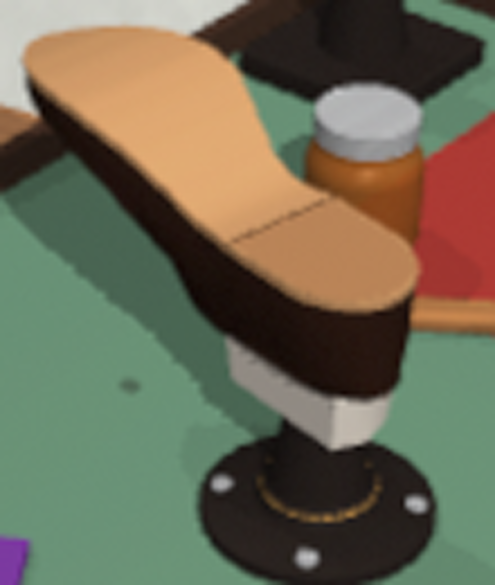

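```bash
cat >> h.py <<'E'
SEAT=(634.5,-227.5);SY=-11.5
def go(x,y,z,yaw):
    "deltas (mm,deg) from the present pose to TCP x,y,z mm with tool x at yaw deg"
    from bench import get_state
    s=get_state();r=R.from_rotvec(s['tool_rot']);M=r.as_matrix();p=np.array(s['position'])*1000
    d=M.T@(np.array([x,y,z])-p);cur=np.degrees(np.arctan2(M[1,0],M[0,0]))
    sp=-((yaw-cur+180)%360-180)
    print('t%.1f p'%s['time'],p.round(1),'yaw %.1f tilt %.2f'%(cur,np.degrees(np.arccos(-M[2,2]))),'-> dxyz',d.round(1),'spin %.1f'%sp,'w %.1f'%(s['grip_width']*87),'g %.1f'%s['grip_force'],'j7 %.2f'%s['joint_positions'][6])
def place(off,z):
    a=np.radians(SY);go(SEAT[0]-off*np.cos(a),SEAT[1]-off*np.sin(a),z,SY)
E
python3 - <<'E'
from h import *
s=dict(np.load('/tmp/side0.npz'))
P=ray(s,[[340.7,149],[364,138.6]],.161)*1000;print(P,P.mean(0),np.degrees(np.arctan2(*(P[0]-P[1])[::-1])))
print(ray(s,[[442.5,214]],.006)*1000)
for sd,h,dk,rd in [((441,214),.006,0,1),((402,247),.008,0,0),((303,256),.008,0,0)]:
    b=blob(s,sd,h,dk,rd);print([np.round(q,1) for q in b[:4]])
go(434.2,-324.5,100,-17.9)
E
```

```text
[[ 636.12816553 -192.16469759]
 [ 622.97151216 -258.80029892]] [ 629.54983885 -225.48249826] 78.8310729649984
[[ 432.66110951 -320.74054032]]
[array([ 429.8, -321.8]), array([70.5, 79.5]), np.float64(-17.6), np.float64(2.2)]
[array([ 439.4, -162.5]), array([53.6, 58.7]), np.float64(-8.3), np.float64(1.9)]
[array([582.4,  -9.1]), array([58.2, 69.9]), np.float64(-23.5), np.float64(2.3)]
t0.1 p [ 287.  -582.7  235.6] yaw 26.2 tilt 0.10 -> dxyz [ 246.1 -166.3  135.8] spin 44.1 w 87.2 g 0.0 j7 -0.06
```

```bash
python3 -m jog '[{"claw":84,"dx":246,"dy":-166,"dz":0,"spin":44},{"claw":84,"dx":246,"dy":-166,"dz":0,"spin":44},{"claw":84,"dx":246,"dy":-166,"dz":0,"spin":44},{"claw":84,"dx":246,"dy":-166,"dz":0,"spin":44},{"claw":84,"dx":246,"dy":-166,"dz":0,"spin":44},{"claw":84,"dx":246,"dy":-166,"dz":0,"spin":44},{"claw":84,"dx":246,"dy":-166,"dz":0,"spin":44},{"claw":84,"dx":246,"dy":-166,"dz":0,"spin":44},{"claw":84,"dx":246,"dy":-166,"dz":136,"spin":44},{"claw":84,"dx":246,"dy":-166,"dz":136,"spin":44},{"claw":84,"dx":246,"dy":-166,"dz":136,"spin":44},{"claw":84,"dx":246,"dy":-166,"dz":136,"spin":44},{"claw":84,"dx":246,"dy":-166,"dz":136,"spin":44},{"claw":84,"dx":246,"dy":-166,"dz":136,"spin":44},{"claw":84,"dx":246,"dy":-166,"dz":136,"spin":44}]' 15; python3 -c "
from h import *
go(434.2,-324.5,16.5,-17.9)"
```

```text
time: 1.35
position: [0.4362, -0.3268, 0.1033]
tool_rot: [3.102, -0.485, 0.006]
ft_force: [-0.5, -0.4, 0.2]
grip_width: 0.967
grip_force: 0.0
t1.4 p [ 436.2 -326.8  103.3] yaw -17.8 tilt 0.25 -> dxyz [-3.  -1.6 86.7] spin 0.1 w 84.2 g 0.0 j7 -1.32
```

```bash
python3 -m jog '[{"claw":84,"dx":-3,"dy":-2,"dz":40},{"claw":84,"dx":-3,"dy":-2,"dz":65},{"claw":84,"dx":-3,"dy":-2,"dz":65},{"claw":84,"dx":-3,"dy":-2,"dz":65},{"claw":84,"dx":-3,"dy":-2,"dz":65},{"claw":84,"dx":-3,"dy":-2,"dz":65}]'; python3 -c "
from h import *
go(434.2,-324.5,16.5,-17.9)"
```

```text
t1.4 p [ 436.2 -326.8  103.3] yaw -17.8 tilt 0.25 -> dxyz [-3.  -1.6 86.7] spin 0.1 w 84.2 g 0.0 j7 -1.32$[0]: bad value
```

```bash
python3 -m jog '[{"claw":84,"dx":-3,"dy":-2,"dz":40,"spin":0},{"claw":84,"dx":-3,"dy":-2,"dz":65,"spin":0},{"claw":84,"dx":-3,"dy":-2,"dz":65,"spin":0},{"claw":84,"dx":-3,"dy":-2,"dz":65,"spin":0},{"claw":84,"dx":-3,"dy":-2,"dz":65,"spin":0},{"claw":84,"dx":-3,"dy":-2,"dz":65,"spin":0}]'; python3 -c "
from h import *
go(434.2,-324.5,16.5,-17.9)"
```

```text
time: 1.85
position: [0.4343, -0.3242, 0.0385]
tool_rot: [3.101, -0.485, 0.007]
ft_force: [-0.1, 1.2, -0.3]
grip_width: 0.966
grip_force: 0.0
t1.9 p [ 434.3 -324.2   38.5] yaw -17.8 tilt 0.30 -> dxyz [-0.1  0.3 22. ] spin 0.1 w 84.0 g 0.0 j7 -1.34
```

```bash
python3 -m jog '[{"claw":84,"dx":0,"dy":0,"dz":23,"spin":0},{"claw":84,"dx":0,"dy":0,"dz":23,"spin":0},{"claw":84,"dx":0,"dy":0,"dz":23,"spin":0},{"claw":84,"dx":0,"dy":0,"dz":23,"spin":0},{"claw":60,"dx":0,"dy":0,"dz":23,"spin":0},{"claw":60,"dx":0,"dy":0,"dz":23,"spin":0},{"claw":60,"dx":0,"dy":0,"dz":23,"spin":0},{"claw":60,"dx":0,"dy":0,"dz":23,"spin":0},{"claw":60,"dx":0,"dy":0,"dz":23,"spin":0},{"claw":60,"dx":0,"dy":0,"dz":23,"spin":0},{"claw":60,"dx":0,"dy":0,"dz":23,"spin":0},{"claw":60,"dx":0,"dy":0,"dz":23,"spin":0},{"claw":60,"dx":0,"dy":0,"dz":23,"spin":0},{"claw":60,"dx":0,"dy":0,"dz":23,"spin":0}]' 15; python3 -c "
from h import *
place(38,240)"
```

```text
time: 3.02
position: [0.4338, -0.3228, 0.0144]
tool_rot: [3.103, -0.484, 0.004]
ft_force: [-0.1, 1.0, 7.6]
grip_width: 0.76
grip_force: 16.3
t3.0 p [ 433.8 -322.8   14.4] yaw -17.7 tilt 0.16 -> dxyz [ 125.  -147.7 -225.3] spin -6.2 w 66.1 g 16.3 j7 -1.35
```

```bash
python3 -m jog '[{"claw":60,"dx":0,"dy":0,"dz":-20,"spin":0},{"claw":60,"dx":0,"dy":0,"dz":-50,"spin":0},{"claw":60,"dx":0,"dy":0,"dz":-80,"spin":0},{"claw":60,"dx":0,"dy":0,"dz":-110,"spin":0},{"claw":60,"dx":0,"dy":0,"dz":-140,"spin":0},{"claw":60,"dx":0,"dy":0,"dz":-170,"spin":0},{"claw":60,"dx":0,"dy":0,"dz":-200,"spin":0},{"claw":60,"dx":10,"dy":-12,"dz":-225,"spin":0},{"claw":60,"dx":30,"dy":-35,"dz":-225,"spin":-3},{"claw":60,"dx":50,"dy":-60,"dz":-225,"spin":-6},{"claw":60,"dx":70,"dy":-83,"dz":-225,"spin":-6},{"claw":60,"dx":90,"dy":-107,"dz":-225,"spin":-6},{"claw":60,"dx":110,"dy":-130,"dz":-225,"spin":-6},{"claw":60,"dx":125,"dy":-148,"dz":-225,"spin":-6},{"claw":60,"dx":125,"dy":-148,"dz":-225,"spin":-6},{"claw":60,"dx":125,"dy":-148,"dz":-225,"spin":-6},{"claw":60,"dx":125,"dy":-148,"dz":-225,"spin":-6},{"claw":60,"dx":125,"dy":-148,"dz":-225,"spin":-6}]'; python3 -c "
from h import *
place(38,190)
from bench import get_image
for n in ('top','side'):
    d=get_image(n);cv2.imwrite('pics/%s1.png'%n,d['frame'][...,::-1])
    f=d['frame'][...,::-1];q=f[100:230,390:530] if n=='top' else f[60:230,280:440]
    cv2.imwrite('pics/%s1c.png'%n,cv2.resize(q,None,fx=3.5,fy=3.5))
a,b=[cv2.imread('pics/%s1c.png'%n) for n in('top','side')];a=cv2.resize(a,(400,371));b=cv2.resize(b,(395,420))[:371];cv2.imwrite('pics/c1.png',np.hstack([a,b]))
"
```

```text
time: 4.52
position: [0.5953, -0.2213, 0.2375]
tool_rot: [3.124, -0.325, -0.002]
ft_force: [-0.3, -0.3, 0.3]
grip_width: 0.753
grip_force: 15.0
t4.5 p [ 595.3 -221.3  237.5] yaw -11.9 tilt 0.08 -> dxyz [ 1.7 -1.8 47.5] spin -0.4 w 65.5 g 15.0 j7 -1.53
```

View pics/c1.png

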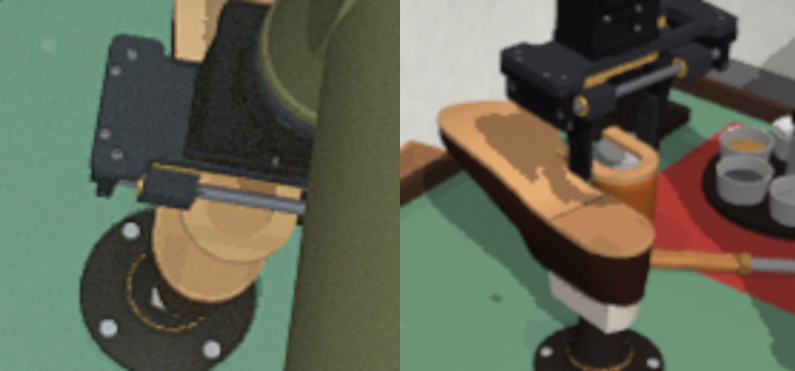

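The rand is held level above the seat, with its round end to the back. Lowering it.

```bash
python3 -m jog '[{"claw":60,"dx":1,"dy":-2,"dz":20,"spin":0},{"claw":60,"dx":2,"dy":-2,"dz":40,"spin":0},{"claw":60,"dx":2,"dy":-2,"dz":50,"spin":0},{"claw":60,"dx":2,"dy":-2,"dz":57,"spin":0},{"claw":60,"dx":2,"dy":-2,"dz":57,"spin":0},{"claw":60,"dx":2,"dy":-2,"dz":58,"spin":0},{"claw":60,"dx":2,"dy":-2,"dz":58,"spin":0},{"claw":60,"dx":2,"dy":-2,"dz":58,"spin":0},{"claw":60,"dx":2,"dy":-2,"dz":58,"spin":0}]'; python3 -c "
from h import *
place(38,176)"
```

```text
time: 5.37
position: [0.5994, -0.2185, 0.1806]
tool_rot: [3.125, -0.322, 0.002]
ft_force: [-0.6, -0.8, 0.6]
grip_width: 0.755
grip_force: 15.0
t5.4 p [ 599.4 -218.5  180.6] yaw -11.8 tilt 0.09 -> dxyz [-1.8  1.9  4.6] spin -0.3 w 65.7 g 15.0 j7 -1.55
```

```bash
python3 -m jog '[{"claw":60,"dx":-1.5,"dy":1.5,"dz":1,"spin":0},{"claw":60,"dx":-1.5,"dy":1.5,"dz":2,"spin":0},{"claw":60,"dx":-1.5,"dy":1.5,"dz":3,"spin":0},{"claw":60,"dx":-1.5,"dy":1.5,"dz":4,"spin":0},{"claw":60,"dx":-1.5,"dy":1.5,"dz":4,"spin":0},{"claw":60,"dx":-1.5,"dy":1.5,"dz":4,"spin":0},{"claw":60,"dx":-1.5,"dy":1.5,"dz":4,"spin":0}]'; python3 -c "
from h import *
place(38,176)"
```

```text
time: 5.95
position: [0.5971, -0.2194, 0.1755]
tool_rot: [3.125, -0.322, -0.0]
ft_force: [0.8, -0.6, -0.5]
grip_width: 0.756
grip_force: 15.0
t6.0 p [ 597.1 -219.4  175.5] yaw -11.8 tilt 0.00 -> dxyz [ 0.2  0.5 -0.5] spin -0.3 w 65.8 g 15.0 j7 -1.54
```

```bash
python3 -m jog '[{"claw":60,"dx":0,"dy":0,"dz":1,"spin":0},{"claw":60,"dx":0,"dy":0,"dz":1,"spin":0},{"claw":60,"dx":0,"dy":0,"dz":1,"spin":0}]';python3 -m jog '[{"claw":60,"dx":0,"dy":0,"dz":1,"spin":0},{"claw":60,"dx":0,"dy":0,"dz":1,"spin":0},{"claw":60,"dx":0,"dy":0,"dz":1,"spin":0}]'
```

```text
time: 6.2
position: [0.5972, -0.2195, 0.1746]
tool_rot: [3.125, -0.322, 0.0]
ft_force: [0.1, 0.0, 0.1]
grip_width: 0.755
grip_force: 15.0
time: 6.45
position: [0.5972, -0.2195, 0.1745]
tool_rot: [3.125, -0.322, 0.001]
ft_force: [-2.1, 1.3, 6.2]
grip_width: 0.757
grip_force: 16.9
```

```bash
python3 -m jog '[{"claw":60,"dx":0,"dy":0,"dz":-0.5,"spin":0},{"claw":82,"dx":0,"dy":0,"dz":-0.5,"spin":0},{"claw":82,"dx":0,"dy":0,"dz":-0.5,"spin":0},{"claw":82,"dx":0,"dy":0,"dz":-0.5,"spin":0},{"claw":82,"dx":0,"dy":0,"dz":-0.5,"spin":0},{"claw":82,"dx":0,"dy":0,"dz":-0.5,"spin":0},{"claw":82,"dx":0,"dy":0,"dz":-3,"spin":0},{"claw":82,"dx":0,"dy":0,"dz":-6,"spin":0},{"claw":82,"dx":0,"dy":0,"dz":-20,"spin":0},{"claw":82,"dx":0,"dy":0,"dz":-45,"spin":0},{"claw":82,"dx":0,"dy":0,"dz":-75,"spin":0},{"claw":82,"dx":0,"dy":0,"dz":-75,"spin":0},{"claw":82,"dx":0,"dy":0,"dz":-75,"spin":0}]'; python3 -c "
from h import *
go(416,324.7,250,1.2)"
```

```text
time: 7.53
position: [0.5984, -0.2198, 0.2513]
tool_rot: [3.124, -0.322, 0.008]
ft_force: [0.2, 0.7, 0.4]
grip_width: 0.946
grip_force: 0.0
t7.5 p [ 598.4 -219.8  251.3] yaw -11.8 tilt 0.29 -> dxyz [-289.7 -495.8   -0.5] spin -13.0 w 82.3 g 0.0 j7 -1.53
```

```bash
python3 -m jog '[{"claw":84,"dx":-290,"dy":-496,"dz":0,"spin":-13},{"claw":84,"dx":-290,"dy":-496,"dz":0,"spin":-13},{"claw":84,"dx":-290,"dy":-496,"dz":0,"spin":-13},{"claw":84,"dx":-290,"dy":-496,"dz":0,"spin":-13},{"claw":84,"dx":-290,"dy":-496,"dz":0,"spin":-13},{"claw":84,"dx":-290,"dy":-496,"dz":0,"spin":-13},{"claw":84,"dx":-290,"dy":-496,"dz":0,"spin":-13},{"claw":84,"dx":-290,"dy":-496,"dz":0,"spin":-13},{"claw":84,"dx":-290,"dy":-496,"dz":0,"spin":-13},{"claw":84,"dx":-290,"dy":-496,"dz":0,"spin":-13},{"claw":84,"dx":-290,"dy":-496,"dz":0,"spin":-13},{"claw":84,"dx":-290,"dy":-496,"dz":0,"spin":-13},{"claw":84,"dx":-290,"dy":-496,"dz":0,"spin":-13},{"claw":84,"dx":-290,"dy":-496,"dz":0,"spin":-13},{"claw":84,"dx":-290,"dy":-496,"dz":0,"spin":-13},{"claw":84,"dx":-290,"dy":-496,"dz":0,"spin":-13},{"claw":84,"dx":-290,"dy":-496,"dz":0,"spin":-13},{"claw":84,"dx":-290,"dy":-496,"dz":0,"spin":-13}]'
python3 - <<'E'
from h import *
from bench import get_image
go(416,324.7,50,1.2)
d=get_image('top');f=d['frame'][...,::-1];cv2.imwrite('pics/t2.png',cv2.resize(f[40:240,400:560],None,fx=3,fy=3))
b=None
E
```

```text
time: 9.03
position: [0.4152, 0.3234, 0.2478]
tool_rot: [3.14, 0.029, -0.001]
ft_force: [0.4, -0.1, -0.1]
grip_width: 0.968
grip_force: 0.0
t9.0 p [415.2 323.4 247.8] yaw 1.1 tilt 0.09 -> dxyz [  1.   -1.6 197.8] spin -0.1 w 84.2 g 0.0 j7 -2.32
```

View pics/t2.png

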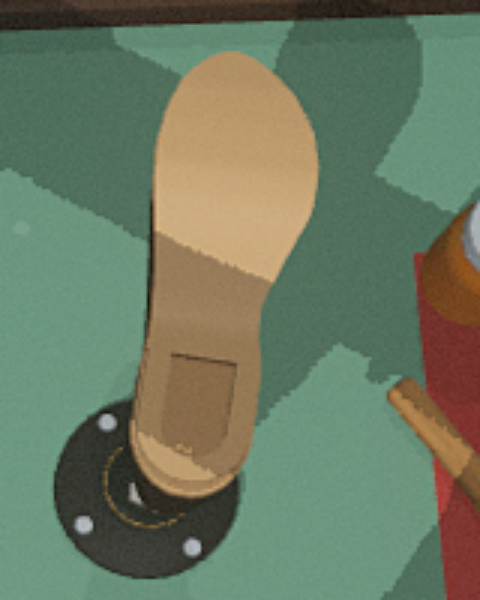

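The rand lies centred and square, its open end at the breast line (crop rows 353–362). Taking the large lift next.

```bash
python3 -m jog '[{"claw":84,"dx":1,"dy":-1,"dz":40,"spin":0},{"claw":84,"dx":1,"dy":-1,"dz":80,"spin":0},{"claw":84,"dx":1,"dy":-1,"dz":120,"spin":0},{"claw":84,"dx":1,"dy":-1,"dz":160,"spin":0},{"claw":84,"dx":1,"dy":-1,"dz":200,"spin":0},{"claw":84,"dx":1,"dy":-1,"dz":200,"spin":0},{"claw":84,"dx":1,"dy":-1,"dz":200,"spin":0},{"claw":84,"dx":1,"dy":-1,"dz":200,"spin":0}]'; python3 -c "
from h import *
go(416,324.7,15.5,1.2)"
```

```text
time: 9.75
position: [0.4169, 0.3268, 0.0505]
tool_rot: [-3.14, -0.032, -0.003]
ft_force: [0.6, 1.2, 0.8]
grip_width: 0.967
grip_force: 0.0
t9.8 p [416.9 326.8  50.5] yaw 1.2 tilt 0.15 -> dxyz [-1.   2.1 35. ] spin -0.0 w 84.1 g 0.0 j7 -2.48
```

```bash
python3 -m jog '[{"claw":84,"dx":-1,"dy":1.5,"dz":20,"spin":0},{"claw":84,"dx":-1,"dy":1.5,"dz":34.5,"spin":0},{"claw":84,"dx":-1,"dy":1.5,"dz":34.5,"spin":0},{"claw":84,"dx":-1,"dy":1.5,"dz":34.5,"spin":0},{"claw":60,"dx":-1,"dy":1.5,"dz":34.5,"spin":0},{"claw":60,"dx":-1,"dy":1.5,"dz":34.5,"spin":0},{"claw":60,"dx":-1,"dy":1.5,"dz":34.5,"spin":0},{"claw":60,"dx":-1,"dy":1.5,"dz":34.5,"spin":0},{"claw":60,"dx":-1,"dy":1.5,"dz":34.5,"spin":0},{"claw":60,"dx":-1,"dy":1.5,"dz":34.5,"spin":0},{"claw":60,"dx":-1,"dy":1.5,"dz":34.5,"spin":0},{"claw":60,"dx":-1,"dy":1.5,"dz":34.5,"spin":0},{"claw":60,"dx":-1,"dy":1.5,"dz":34.5,"spin":0}]' 15; python3 -c "
from h import *
place(38,245)"
```

```text
time: 10.83
position: [0.415, 0.3251, 0.0149]
tool_rot: [-3.141, -0.034, -0.002]
ft_force: [-1.2, -1.3, 5.9]
grip_width: 0.759
grip_force: 15.0
t10.8 p [415.  325.1  14.9] yaw 1.2 tilt 0.07 -> dxyz [ 170.8  548.8 -229.9] spin 12.7 w 66.0 g 15.0 j7 -2.52
```

```bash
python3 -m jog '[{"claw":60,"dx":0,"dy":0,"dz":-20,"spin":0},{"claw":60,"dx":0,"dy":0,"dz":-50,"spin":0},{"claw":60,"dx":0,"dy":0,"dz":-85,"spin":0},{"claw":60,"dx":0,"dy":0,"dz":-120,"spin":0},{"claw":60,"dx":0,"dy":0,"dz":-155,"spin":0},{"claw":60,"dx":0,"dy":0,"dz":-190,"spin":0},{"claw":60,"dx":0,"dy":0,"dz":-220,"spin":0},{"claw":60,"dx":5,"dy":16,"dz":-230,"spin":0},{"claw":60,"dx":14,"dy":46,"dz":-230,"spin":0},{"claw":60,"dx":24,"dy":78,"dz":-230,"spin":0},{"claw":60,"dx":36,"dy":116,"dz":-230,"spin":0},{"claw":60,"dx":48,"dy":154,"dz":-230,"spin":3},{"claw":60,"dx":60,"dy":192,"dz":-230,"spin":6},{"claw":60,"dx":72,"dy":230,"dz":-230,"spin":9},{"claw":60,"dx":84,"dy":268,"dz":-230,"spin":12},{"claw":60,"dx":96,"dy":306,"dz":-230,"spin":12.7},{"claw":60,"dx":106,"dy":340,"dz":-230,"spin":12.7},{"claw":60,"dx":112,"dy":360,"dz":-230,"spin":12.7},{"claw":60,"dx":112,"dy":360,"dz":-230,"spin":12.7}]'; python3 -c "
from h import *
place(39,245)"
```

```text
time: 12.42
position: [0.5346, -0.0396, 0.2431]
tool_rot: [3.122, -0.328, -0.001]
ft_force: [0.4, 0.5, -0.2]
grip_width: 0.755
grip_force: 15.0
t12.4 p [534.6 -39.6 243.1] yaw -12.0 tilt 0.13 -> dxyz [ 97.8 163.4  -1.5] spin -0.5 w 65.6 g 15.0 j7 -1.79
```

```bash
python3 -m jog '[{"claw":60,"dx":12,"dy":20,"dz":0,"spin":0},{"claw":60,"dx":30,"dy":50,"dz":0,"spin":0},{"claw":60,"dx":48,"dy":80,"dz":0,"spin":0},{"claw":60,"dx":66,"dy":110,"dz":0,"spin":0},{"claw":60,"dx":84,"dy":140,"dz":0,"spin":-0.5},{"claw":60,"dx":98,"dy":163,"dz":0,"spin":-0.5},{"claw":60,"dx":98,"dy":163,"dz":10,"spin":-0.5},{"claw":60,"dx":98,"dy":163,"dz":30,"spin":-0.5},{"claw":60,"dx":98,"dy":163,"dz":43,"spin":-0.5},{"claw":60,"dx":98,"dy":163,"dz":53,"spin":-0.5},{"claw":60,"dx":98,"dy":163,"dz":53,"spin":-0.5},{"claw":60,"dx":98,"dy":163,"dz":53,"spin":-0.5},{"claw":60,"dx":98,"dy":163,"dz":53,"spin":-0.5},{"claw":60,"dx":98,"dy":163,"dz":53,"spin":-0.5}]'; python3 -c "
from h import *
place(39,181.5)"
```

```text
time: 13.58
position: [0.5984, -0.2119, 0.1924]
tool_rot: [3.127, -0.3, 0.003]
ft_force: [0.1, -0.0, 0.0]
grip_width: 0.751
grip_force: 15.0
t13.6 p [ 598.4 -211.9  192.4] yaw -10.9 tilt 0.12 -> dxyz [-0.6  8.1 10.9] spin 0.6 w 65.4 g 15.0 j7 -1.55
```

```bash
python3 -m jog '[{"claw":60,"dx":-0.5,"dy":4,"dz":2,"spin":0.5},{"claw":60,"dx":-0.5,"dy":8,"dz":4,"spin":0.5},{"claw":60,"dx":-0.5,"dy":8,"dz":6,"spin":0.5},{"claw":60,"dx":-0.5,"dy":8,"dz":7,"spin":0.5},{"claw":60,"dx":-0.5,"dy":8,"dz":7,"spin":0.5},{"claw":60,"dx":-0.5,"dy":8,"dz":7,"spin":0.5},{"claw":60,"dx":-0.5,"dy":8,"dz":7,"spin":0.5}]'; python3 -c "
from h import *
place(39,181.5)"
```

```text
time: 14.17
position: [0.5958, -0.2195, 0.184]
tool_rot: [-3.126, 0.313, -0.0]
ft_force: [-0.5, 0.3, -0.1]
grip_width: 0.753
grip_force: 15.0
t14.2 p [ 595.8 -219.5  184. ] yaw -11.5 tilt 0.01 -> dxyz [0.5 0.1 2.5] spin 0.0 w 65.5 g 15.0 j7 -1.55
```

```bash
python3 -m jog '[{"claw":60,"dx":0.5,"dy":0,"dz":1,"spin":0},{"claw":60,"dx":0.5,"dy":0,"dz":2,"spin":0},{"claw":60,"dx":0.5,"dy":0,"dz":2,"spin":0},{"claw":60,"dx":0.5,"dy":0,"dz":2,"spin":0}]';python3 -m jog '[{"claw":60,"dx":0,"dy":0,"dz":1,"spin":0},{"claw":60,"dx":0,"dy":0,"dz":1,"spin":0},{"claw":60,"dx":0,"dy":0,"dz":1,"spin":0}]'
```

```text
time: 14.5
position: [0.5962, -0.2198, 0.1819]
tool_rot: [3.126, -0.314, -0.0]
ft_force: [0.2, 0.0, -0.1]
grip_width: 0.751
grip_force: 15.0
time: 14.75
position: [0.5962, -0.2198, 0.181]
tool_rot: [3.126, -0.314, 0.0]
ft_force: [-0.5, -1.2, 0.3]
grip_width: 0.752
grip_force: 15.0
```

```bash
python3 -m jog '[{"claw":60,"dx":0,"dy":0,"dz":1,"spin":0},{"claw":60,"dx":0,"dy":0,"dz":1,"spin":0},{"claw":60,"dx":0,"dy":0,"dz":1,"spin":0}]'
```

```text
time: 15.0
position: [0.5963, -0.2199, 0.181]
tool_rot: [3.126, -0.314, 0.001]
ft_force: [-2.0, -0.2, 5.9]
grip_width: 0.756
grip_force: 15.0
```

Contact. Release, rise and head for the medium lift.

```bash
python3 -m jog '[{"claw":60,"dx":0,"dy":0,"dz":-0.5,"spin":0},{"claw":82,"dx":0,"dy":0,"dz":-0.5,"spin":0},{"claw":82,"dx":0,"dy":0,"dz":-0.5,"spin":0},{"claw":82,"dx":0,"dy":0,"dz":-0.5,"spin":0},{"claw":82,"dx":0,"dy":0,"dz":-0.5,"spin":0},{"claw":82,"dx":0,"dy":0,"dz":-0.5,"spin":0},{"claw":82,"dx":0,"dy":0,"dz":-3,"spin":0},{"claw":82,"dx":0,"dy":0,"dz":-6,"spin":0},{"claw":82,"dx":0,"dy":0,"dz":-20,"spin":0},{"claw":82,"dx":0,"dy":0,"dz":-45,"spin":0},{"claw":82,"dx":0,"dy":0,"dz":-75,"spin":0},{"claw":82,"dx":0,"dy":0,"dz":-75,"spin":0},{"claw":82,"dx":0,"dy":0,"dz":-75,"spin":0}]'; python3 -c "
from h import *
go(588.3,-11.9,70,-23)"
```

```text
time: 16.08
position: [0.5975, -0.2201, 0.2579]
tool_rot: [3.124, -0.314, 0.008]
ft_force: [0.3, -0.1, -0.3]
grip_width: 0.942
grip_force: 0.0
t16.1 p [ 597.5 -220.1  257.9] yaw -11.5 tilt 0.29 -> dxyz [ -51.4 -202.4  187.4] spin 11.5 w 82.0 g 0.0 j7 -1.53
```

```bash
python3 -m jog '[{"claw":75,"dx":-51,"dy":-202,"dz":0,"spin":11.5},{"claw":75,"dx":-51,"dy":-202,"dz":0,"spin":11.5},{"claw":75,"dx":-51,"dy":-202,"dz":0,"spin":11.5},{"claw":75,"dx":-51,"dy":-202,"dz":0,"spin":11.5},{"claw":75,"dx":-51,"dy":-202,"dz":0,"spin":11.5},{"claw":75,"dx":-51,"dy":-202,"dz":0,"spin":11.5},{"claw":75,"dx":-51,"dy":-202,"dz":40,"spin":11.5},{"claw":75,"dx":-51,"dy":-202,"dz":80,"spin":11.5},{"claw":75,"dx":-51,"dy":-202,"dz":120,"spin":11.5},{"claw":75,"dx":-51,"dy":-202,"dz":160,"spin":11.5},{"claw":75,"dx":-51,"dy":-202,"dz":190,"spin":11.5},{"claw":75,"dx":-51,"dy":-202,"dz":205,"spin":11.5},{"claw":75,"dx":-51,"dy":-202,"dz":205,"spin":11.5},{"claw":75,"dx":-51,"dy":-202,"dz":205,"spin":11.5},{"claw":75,"dx":-51,"dy":-202,"dz":205,"spin":11.5},{"claw":75,"dx":-51,"dy":-202,"dz":205,"spin":11.5}]'
python3 - <<'E'
from h import *
from bench import get_image
go(588.3,-11.9,16.5,-23)
d=get_image('top');f=d['frame'][...,::-1];cv2.imwrite('pics/t3.png',cv2.resize(f[130:230,400:530],None,fx=4,fy=4))
c,sz,a,off,m=blob(d,(462,178),.175,win=32);print(c,sz,a)
E
```

```text
time: 17.42
position: [0.5878, -0.0118, 0.0519]
tool_rot: [-3.078, 0.626, -0.005]
ft_force: [0.3, -0.9, 0.1]
grip_width: 0.865
grip_force: 0.0
t17.4 p [587.8 -11.8  51.9] yaw -23.0 tilt 0.19 -> dxyz [ 0.3 -0.  35.4] spin 0.0 w 75.3 g 0.0 j7 -2.14
[ 604.86102295 -218.77223206] [71.46794128417969, 112.85880279541016] -12.48345184326172
```

View pics/t3.png

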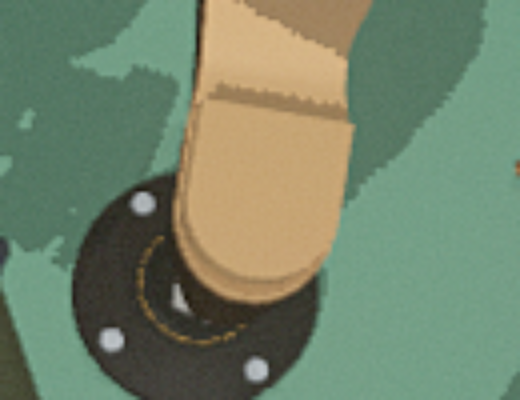

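The large lift lies square on the rand: front edge from (452,154) to (488,161) in the full image, no tilt visible. Gripping the medium lift.

```bash
python3 -m jog '[{"claw":75,"dx":0.5,"dy":0,"dz":20,"spin":0},{"claw":75,"dx":0.5,"dy":0,"dz":35,"spin":0},{"claw":75,"dx":0.5,"dy":0,"dz":35,"spin":0},{"claw":75,"dx":0.5,"dy":0,"dz":35,"spin":0},{"claw":50,"dx":0.5,"dy":0,"dz":35,"spin":0},{"claw":50,"dx":0.5,"dy":0,"dz":35,"spin":0},{"claw":50,"dx":0.5,"dy":0,"dz":35,"spin":0},{"claw":50,"dx":0.5,"dy":0,"dz":35,"spin":0},{"claw":50,"dx":0.5,"dy":0,"dz":35,"spin":0},{"claw":50,"dx":0.5,"dy":0,"dz":35,"spin":0},{"claw":50,"dx":0.5,"dy":0,"dz":35,"spin":0},{"claw":50,"dx":0.5,"dy":0,"dz":35,"spin":0}]' 15; python3 -c "
from h import *
place(32,255)
d=dict(np.load('/tmp/top0.npz'));P=ray(d,[[452.5,154.5],[488,161]],.174)*1000;print(P,P.mean(0))"
```

```text
time: 18.47
position: [0.587, -0.012, 0.0155]
tool_rot: [3.078, -0.626, 0.001]
ft_force: [-1.2, -0.9, 4.3]
grip_width: 0.654
grip_force: 15.0
t18.5 p [587.  -12.   15.5] yaw -23.0 tilt 0.02 -> dxyz [  96.6  186.3 -239.5] spin -11.5 w 56.9 g 15.0 j7 -2.15
[[ 640.61733999 -199.93488277]
 [ 626.74075958 -260.41491603]] [ 633.67904979 -230.1748994 ]
```

```bash
python3 -m jog '[{"claw":50,"dx":0,"dy":0,"dz":-20,"spin":0},{"claw":50,"dx":0,"dy":0,"dz":-50,"spin":0},{"claw":50,"dx":0,"dy":0,"dz":-85,"spin":0},{"claw":50,"dx":0,"dy":0,"dz":-120,"spin":0},{"claw":50,"dx":0,"dy":0,"dz":-155,"spin":0},{"claw":50,"dx":0,"dy":0,"dz":-190,"spin":0},{"claw":50,"dx":0,"dy":0,"dz":-220,"spin":0},{"claw":50,"dx":7,"dy":14,"dz":-235,"spin":-2},{"claw":50,"dx":20,"dy":38,"dz":-235,"spin":-5},{"claw":50,"dx":36,"dy":70,"dz":-235,"spin":-8},{"claw":50,"dx":52,"dy":102,"dz":-235,"spin":-11.5},{"claw":50,"dx":68,"dy":134,"dz":-235,"spin":-11.5},{"claw":50,"dx":84,"dy":164,"dz":-235,"spin":-11.5},{"claw":50,"dx":95,"dy":186,"dz":-225,"spin":-11.5},{"claw":50,"dx":95,"dy":186,"dz":-205,"spin":-11.5},{"claw":50,"dx":95,"dy":186,"dz":-185,"spin":-11.5},{"claw":50,"dx":95,"dy":186,"dz":-185,"spin":-11.5},{"claw":50,"dx":95,"dy":186,"dz":-185,"spin":-11.5},{"claw":50,"dx":95,"dy":186,"dz":-185,"spin":-11.5},{"claw":50,"dx":95,"dy":186,"dz":-185,"spin":-11.5}]'; python3 -c "
from h import *
place(33,189.8)"
```

```text
time: 20.13
position: [0.6027, -0.2199, 0.2018]
tool_rot: [3.125, -0.312, 0.004]
ft_force: [-0.3, 0.1, -0.2]
grip_width: 0.653
grip_force: 15.0
t20.1 p [ 602.7 -219.9  201.8] yaw -11.4 tilt 0.15 -> dxyz [-0.4  1.1 12. ] spin 0.1 w 56.8 g 15.0 j7 -1.55
```

```bash
python3 -m jog '[{"claw":50,"dx":-0.5,"dy":1,"dz":4,"spin":0},{"claw":50,"dx":-0.5,"dy":1,"dz":7,"spin":0},{"claw":50,"dx":-0.5,"dy":1,"dz":9,"spin":0},{"claw":50,"dx":-0.5,"dy":1,"dz":10,"spin":0},{"claw":50,"dx":-0.5,"dy":1,"dz":10,"spin":0},{"claw":50,"dx":-0.5,"dy":1,"dz":10,"spin":0}]';python3 -m jog '[{"claw":50,"dx":0,"dy":0,"dz":1,"spin":0},{"claw":50,"dx":0,"dy":0,"dz":1,"spin":0},{"claw":50,"dx":0,"dy":0,"dz":1,"spin":0}]'; python3 -c "
from h import *
place(33,189.8)"
```

```text
time: 20.63
position: [0.601, -0.2211, 0.19]
tool_rot: [3.126, -0.314, -0.0]
ft_force: [-0.3, 0.2, -0.8]
grip_width: 0.648
grip_force: 15.0
time: 20.88
position: [0.6012, -0.2212, 0.1895]
tool_rot: [3.126, -0.314, 0.001]
ft_force: [-0.8, 0.0, 1.6]
grip_width: 0.648
grip_force: 15.0
t20.9 p [ 601.2 -221.2  189.5] yaw -11.5 tilt 0.04 -> dxyz [ 0.9 -0.4 -0.3] spin 0.0 w 56.4 g 15.0 j7 -1.55
```

```bash
python3 -m jog '[{"claw":50,"dx":0,"dy":0,"dz":0.4,"spin":0},{"claw":50,"dx":0,"dy":0,"dz":0.2,"spin":0},{"claw":75,"dx":0,"dy":0,"dz":0,"spin":0},{"claw":75,"dx":0,"dy":0,"dz":0,"spin":0},{"claw":75,"dx":0,"dy":0,"dz":0,"spin":0},{"claw":75,"dx":0,"dy":0,"dz":0,"spin":0},{"claw":75,"dx":0,"dy":0,"dz":0,"spin":0},{"claw":75,"dx":0,"dy":0,"dz":-3,"spin":0},{"claw":75,"dx":0,"dy":0,"dz":-6,"spin":0},{"claw":75,"dx":0,"dy":0,"dz":-20,"spin":0},{"claw":75,"dx":0,"dy":0,"dz":-45,"spin":0},{"claw":75,"dx":0,"dy":0,"dz":-70,"spin":0},{"claw":75,"dx":0,"dy":0,"dz":-70,"spin":0},{"claw":75,"dx":0,"dy":0,"dz":-70,"spin":0}]'; python3 -c "
from h import *
go(443.8,-166.2,70,-7.7)"
```

```text
time: 22.05
position: [0.6022, -0.2213, 0.2615]
tool_rot: [3.125, -0.314, 0.007]
ft_force: [0.2, 0.4, -0.2]
grip_width: 0.859
grip_force: 0.0
t22.1 p [ 602.2 -221.3  261.5] yaw -11.5 tilt 0.25 -> dxyz [-167.   -22.7  190.7] spin -3.8 w 74.7 g 0.0 j7 -1.54
```

```bash
python3 -m jog '[{"claw":62,"dx":-167,"dy":-22.5,"dz":0,"spin":-4},{"claw":62,"dx":-167,"dy":-22.5,"dz":0,"spin":-4},{"claw":62,"dx":-167,"dy":-22.5,"dz":0,"spin":-4},{"claw":62,"dx":-167,"dy":-22.5,"dz":0,"spin":-4},{"claw":62,"dx":-167,"dy":-22.5,"dz":0,"spin":-4},{"claw":62,"dx":-167,"dy":-22.5,"dz":40,"spin":-4},{"claw":62,"dx":-167,"dy":-22.5,"dz":80,"spin":-4},{"claw":62,"dx":-167,"dy":-22.5,"dz":120,"spin":-4},{"claw":62,"dx":-167,"dy":-22.5,"dz":160,"spin":-4},{"claw":62,"dx":-167,"dy":-22.5,"dz":190,"spin":-4},{"claw":62,"dx":-167,"dy":-22.5,"dz":205,"spin":-4},{"claw":62,"dx":-167,"dy":-22.5,"dz":205,"spin":-4},{"claw":62,"dx":-167,"dy":-22.5,"dz":205,"spin":-4},{"claw":62,"dx":-167,"dy":-22.5,"dz":205,"spin":-4},{"claw":62,"dx":-167,"dy":-22.5,"dz":205,"spin":-4}]'
python3 - <<'E'
from h import *
from bench import get_image
go(443.8,-166.2,16.5,-7.7)
a=get_image('top')['frame'][130:230,400:500,::-1];b=get_image('side')['frame'][95:195,290:390,::-1]
cv2.imwrite('pics/t4.png',cv2.resize(np.hstack([a,b]),None,fx=4,fy=4))
E
```

```text
time: 23.3
position: [0.4432, -0.1664, 0.0556]
tool_rot: [3.134, -0.205, 0.004]
ft_force: [0.5, -0.4, -0.8]
grip_width: 0.712
grip_force: 0.0
t23.3 p [ 443.2 -166.4   55.6] yaw -7.5 tilt 0.18 -> dxyz [ 0.4 -0.3 39.1] spin 0.2 w 62.0 g 0.0 j7 -1.45
```

View pics/t4.png

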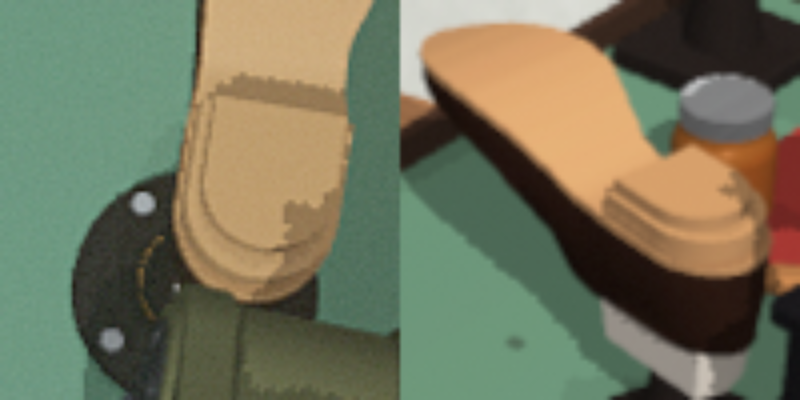

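The medium lift is flat, flush at the front and, allowing for parallax, centred to about 1 mm. Gripping the small lift.

```bash
python3 -m jog '[{"claw":62,"dx":0.5,"dy":0,"dz":20,"spin":0},{"claw":62,"dx":0.5,"dy":0,"dz":38.5,"spin":0},{"claw":62,"dx":0.5,"dy":0,"dz":38.5,"spin":0},{"claw":62,"dx":0.5,"dy":0,"dz":38.5,"spin":0},{"claw":42,"dx":0.5,"dy":0,"dz":38.5,"spin":0},{"claw":42,"dx":0.5,"dy":0,"dz":38.5,"spin":0},{"claw":42,"dx":0.5,"dy":0,"dz":38.5,"spin":0},{"claw":42,"dx":0.5,"dy":0,"dz":38.5,"spin":0},{"claw":42,"dx":0.5,"dy":0,"dz":38.5,"spin":0},{"claw":42,"dx":0.5,"dy":0,"dz":38.5,"spin":0},{"claw":42,"dx":0.5,"dy":0,"dz":38.5,"spin":0}]' 15; python3 -c "
from h import *
place(27,255)"
```

```text
time: 24.32
position: [0.4426, -0.1661, 0.0161]
tool_rot: [3.134, -0.205, 0.001]
ft_force: [-1.2, 0.4, 5.5]
grip_width: 0.55
grip_force: 15.0
t24.3 p [ 442.6 -166.1   16.1] yaw -7.5 tilt 0.04 -> dxyz [ 171.4   34.1 -238.8] spin 4.0 w 47.8 g 15.0 j7 -1.48
```

```bash
python3 -m jog '[{"claw":42,"dx":0,"dy":0,"dz":-20,"spin":0},{"claw":42,"dx":0,"dy":0,"dz":-50,"spin":0},{"claw":42,"dx":0,"dy":0,"dz":-85,"spin":0},{"claw":42,"dx":0,"dy":0,"dz":-120,"spin":0},{"claw":42,"dx":0,"dy":0,"dz":-155,"spin":0},{"claw":42,"dx":0,"dy":0,"dz":-190,"spin":0},{"claw":42,"dx":0,"dy":0,"dz":-220,"spin":0},{"claw":42,"dx":10,"dy":2,"dz":-240,"spin":1},{"claw":42,"dx":30,"dy":6,"dz":-240,"spin":2},{"claw":42,"dx":60,"dy":12,"dz":-240,"spin":3},{"claw":42,"dx":90,"dy":18,"dz":-240,"spin":4},{"claw":42,"dx":120,"dy":24,"dz":-240,"spin":4},{"claw":42,"dx":150,"dy":30,"dz":-240,"spin":4},{"claw":42,"dx":170,"dy":34,"dz":-230,"spin":4},{"claw":42,"dx":170,"dy":34,"dz":-210,"spin":4},{"claw":42,"dx":170,"dy":34,"dz":-193,"spin":4},{"claw":42,"dx":170,"dy":34,"dz":-193,"spin":4},{"claw":42,"dx":170,"dy":34,"dz":-193,"spin":4},{"claw":42,"dx":170,"dy":34,"dz":-193,"spin":4},{"claw":42,"dx":170,"dy":34,"dz":-193,"spin":4}]'; python3 -c "
from h import *
place(28,198.2)"
```

```text
time: 25.98
position: [0.6071, -0.2219, 0.2102]
tool_rot: [3.125, -0.314, 0.004]
ft_force: [0.5, 0.8, -0.0]
grip_width: 0.546
grip_force: 15.0
t26.0 p [ 607.1 -221.9  210.2] yaw -11.5 tilt 0.15 -> dxyz [-0.1 -0.  12. ] spin 0.0 w 47.5 g 15.0 j7 -1.55
```

```bash
python3 -m jog '[{"claw":42,"dx":0.5,"dy":-0.5,"dz":4,"spin":0},{"claw":42,"dx":0.5,"dy":-0.5,"dz":7,"spin":0},{"claw":42,"dx":0.5,"dy":-0.5,"dz":9,"spin":0},{"claw":42,"dx":0.5,"dy":-0.5,"dz":10,"spin":0},{"claw":42,"dx":0.5,"dy":-0.5,"dz":10,"spin":0},{"claw":42,"dx":0.5,"dy":-0.5,"dz":10,"spin":0}]';python3 -m jog '[{"claw":42,"dx":0,"dy":0,"dz":1,"spin":0},{"claw":42,"dx":0,"dy":0,"dz":1,"spin":0},{"claw":42,"dx":0,"dy":0,"dz":1,"spin":0}]'; python3 -c "
from h import *
place(28,198.2)"
```

```text
time: 26.48
position: [0.607, -0.2214, 0.1986]
tool_rot: [3.126, -0.314, -0.0]
ft_force: [-0.1, -1.2, -0.1]
grip_width: 0.55
grip_force: 15.0
time: 26.73
position: [0.6072, -0.2214, 0.1982]
tool_rot: [3.126, -0.314, 0.001]
ft_force: [-0.4, 0.3, 3.3]
grip_width: 0.547
grip_force: 15.0
t26.7 p [ 607.2 -221.4  198.2] yaw -11.5 tilt 0.04 -> dxyz [-0.1  0.5  0. ] spin 0.0 w 47.6 g 15.0 j7 -1.56
```

Contact at the height expected. Release and rise.

```bash
python3 -m jog '[{"claw":42,"dx":0,"dy":0,"dz":0,"spin":0},{"claw":65,"dx":0,"dy":0,"dz":0,"spin":0},{"claw":65,"dx":0,"dy":0,"dz":0,"spin":0},{"claw":65,"dx":0,"dy":0,"dz":0,"spin":0},{"claw":65,"dx":0,"dy":0,"dz":0,"spin":0},{"claw":65,"dx":0,"dy":0,"dz":0,"spin":0},{"claw":65,"dx":0,"dy":0,"dz":-3,"spin":0},{"claw":65,"dx":0,"dy":0,"dz":-6,"spin":0},{"claw":65,"dx":0,"dy":0,"dz":-20,"spin":0},{"claw":65,"dx":0,"dy":0,"dz":-45,"spin":0},{"claw":65,"dx":0,"dy":0,"dz":-65,"spin":0},{"claw":65,"dx":0,"dy":0,"dz":-65,"spin":0},{"claw":65,"dx":0,"dy":0,"dz":-65,"spin":0}]'; python3 -c "
from h import *
go(418.4,132.8,70,-8.7)"
```

```text
time: 27.82
position: [0.6079, -0.2215, 0.2644]
tool_rot: [3.125, -0.314, 0.005]
ft_force: [0.1, -0.1, -0.4]
grip_width: 0.747
grip_force: 0.0
t27.8 p [ 607.9 -221.5  264.4] yaw -11.5 tilt 0.20 -> dxyz [-256.8 -309.7  193.3] spin -2.8 w 65.0 g 0.0 j7 -1.55
```

```bash
python3 -m jog '[{"claw":60,"dx":-257,"dy":-310,"dz":0,"spin":-3},{"claw":60,"dx":-257,"dy":-310,"dz":0,"spin":-3},{"claw":60,"dx":-257,"dy":-310,"dz":0,"spin":-3},{"claw":60,"dx":-257,"dy":-310,"dz":0,"spin":-3},{"claw":60,"dx":-257,"dy":-310,"dz":0,"spin":-3},{"claw":60,"dx":-257,"dy":-310,"dz":0,"spin":-3},{"claw":60,"dx":-257,"dy":-310,"dz":0,"spin":-3},{"claw":60,"dx":-257,"dy":-310,"dz":0,"spin":-3},{"claw":60,"dx":-257,"dy":-310,"dz":0,"spin":-3},{"claw":60,"dx":-257,"dy":-310,"dz":0,"spin":-3},{"claw":60,"dx":-257,"dy":-310,"dz":30,"spin":-3},{"claw":60,"dx":-257,"dy":-310,"dz":70,"spin":-3},{"claw":60,"dx":-257,"dy":-310,"dz":110,"spin":-3},{"claw":60,"dx":-257,"dy":-310,"dz":150,"spin":-3},{"claw":60,"dx":-257,"dy":-310,"dz":185,"spin":-3},{"claw":60,"dx":-257,"dy":-310,"dz":208,"spin":-3},{"claw":60,"dx":-257,"dy":-310,"dz":208,"spin":-3},{"claw":60,"dx":-257,"dy":-310,"dz":208,"spin":-3},{"claw":60,"dx":-257,"dy":-310,"dz":208,"spin":-3},{"claw":60,"dx":-257,"dy":-310,"dz":208,"spin":-3}]'
python3 - <<'E'
from h import *
from bench import get_image
go(418.4,132.8,16.5,-8.7)
a=get_image('top')['frame'][130:230,400:500,::-1];b=get_image('side')['frame'][95:195,290:390,::-1]
cv2.imwrite('pics/t5.png',cv2.resize(np.hstack([a,b]),None,fx=4,fy=4))
E
```

```text
time: 29.48
position: [0.4184, 0.1339, 0.0563]
tool_rot: [-3.133, 0.232, -0.005]
ft_force: [-0.3, -0.5, 0.4]
grip_width: 0.692
grip_force: 0.0
t29.5 p [418.4 133.9  56.3] yaw -8.5 tilt 0.19 -> dxyz [ 0.   1.1 39.8] spin 0.2 w 60.2 g 0.0 j7 -2.15
```

View pics/t5.png

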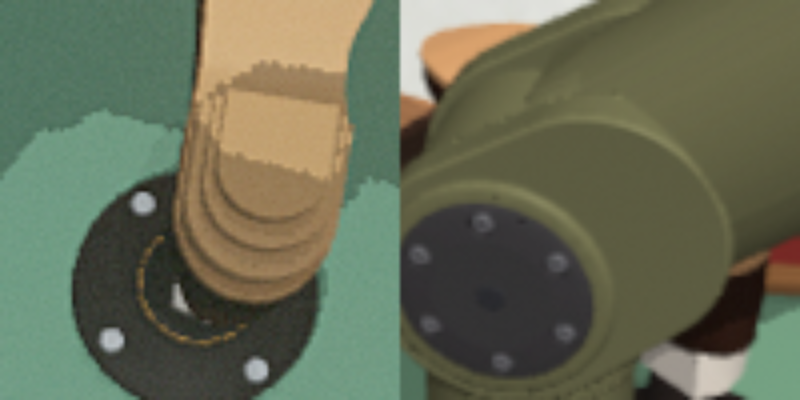

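The small lift is well placed on top; its front edge runs from about (456,152) to (485,157) in the full image. Gripping the top piece.

```bash
python3 -m jog '[{"claw":60,"dx":0.5,"dy":1,"dz":20,"spin":0},{"claw":60,"dx":0.5,"dy":1,"dz":39,"spin":0},{"claw":60,"dx":0.5,"dy":1,"dz":39,"spin":0},{"claw":60,"dx":0.5,"dy":1,"dz":39,"spin":0},{"claw":38,"dx":0.5,"dy":1,"dz":39,"spin":0},{"claw":38,"dx":0.5,"dy":1,"dz":39,"spin":0},{"claw":38,"dx":0.5,"dy":1,"dz":39,"spin":0},{"claw":38,"dx":0.5,"dy":1,"dz":39,"spin":0},{"claw":38,"dx":0.5,"dy":1,"dz":39,"spin":0},{"claw":38,"dx":0.5,"dy":1,"dz":39,"spin":0},{"claw":38,"dx":0.5,"dy":1,"dz":39,"spin":0}]' 15; python3 -c "
from h import *
place(25,265)"
```

```text
time: 30.5
position: [0.4175, 0.1324, 0.0161]
tool_rot: [3.133, -0.232, 0.001]
ft_force: [-1.0, -1.1, 5.4]
grip_width: 0.497
grip_force: 15.0
t30.5 p [417.5 132.4  16.1] yaw -8.5 tilt 0.04 -> dxyz [ 242.8  322.8 -248.7] spin 3.0 w 43.3 g 15.0 j7 -2.21
```

```bash
python3 -m jog '[{"claw":38,"dx":0,"dy":0,"dz":-20,"spin":0},{"claw":38,"dx":0,"dy":0,"dz":-50,"spin":0},{"claw":38,"dx":0,"dy":0,"dz":-85,"spin":0},{"claw":38,"dx":0,"dy":0,"dz":-120,"spin":0},{"claw":38,"dx":0,"dy":0,"dz":-155,"spin":0},{"claw":38,"dx":0,"dy":0,"dz":-190,"spin":0},{"claw":38,"dx":0,"dy":0,"dz":-225,"spin":0},{"claw":38,"dx":9,"dy":12,"dz":-249,"spin":1},{"claw":38,"dx":25,"dy":33,"dz":-249,"spin":2},{"claw":38,"dx":47,"dy":63,"dz":-249,"spin":3},{"claw":38,"dx":70,"dy":93,"dz":-249,"spin":3},{"claw":38,"dx":93,"dy":123,"dz":-249,"spin":3},{"claw":38,"dx":115,"dy":153,"dz":-249,"spin":3},{"claw":38,"dx":138,"dy":183,"dz":-249,"spin":3},{"claw":38,"dx":160,"dy":213,"dz":-249,"spin":3},{"claw":38,"dx":183,"dy":243,"dz":-249,"spin":3},{"claw":38,"dx":205,"dy":273,"dz":-249,"spin":3},{"claw":38,"dx":228,"dy":303,"dz":-249,"spin":3},{"claw":38,"dx":243,"dy":323,"dz":-249,"spin":3},{"claw":38,"dx":243,"dy":323,"dz":-249,"spin":3}]';python3 -m jog '[{"claw":38,"dx":0,"dy":0,"dz":0,"spin":0},{"claw":38,"dx":0,"dy":0,"dz":15,"spin":0},{"claw":38,"dx":0,"dy":0,"dz":30,"spin":0},{"claw":38,"dx":0,"dy":0,"dz":45,"spin":0},{"claw":38,"dx":0,"dy":0,"dz":45,"spin":0},{"claw":38,"dx":0,"dy":0,"dz":45,"spin":0},{"claw":38,"dx":0,"dy":0,"dz":45,"spin":0}]'; python3 -c "
from h import *
place(25,206.2)"
```

```text
time: 32.17
position: [0.6097, -0.2309, 0.2611]
tool_rot: [3.122, -0.327, -0.005]
ft_force: [-1.3, -0.2, -0.6]
grip_width: 0.503
grip_force: 15.0
time: 32.75
position: [0.6102, -0.2221, 0.2204]
tool_rot: [3.126, -0.312, 0.001]
ft_force: [-0.3, -0.6, 0.6]
grip_width: 0.502
grip_force: 15.0
t32.8 p [ 610.2 -222.1  220.4] yaw -11.4 tilt 0.05 -> dxyz [-0.1  0.5 14.2] spin 0.1 w 43.7 g 15.0 j7 -1.56
```

```bash
python3 -m jog '[{"claw":38,"dx":0,"dy":0.5,"dz":5,"spin":0},{"claw":38,"dx":0,"dy":0.5,"dz":9,"spin":0},{"claw":38,"dx":0,"dy":0.5,"dz":11,"spin":0},{"claw":38,"dx":0,"dy":0.5,"dz":12.5,"spin":0},{"claw":38,"dx":0,"dy":0.5,"dz":12.5,"spin":0},{"claw":38,"dx":0,"dy":0.5,"dz":12.5,"spin":0}]';python3 -m jog '[{"claw":38,"dx":0,"dy":0,"dz":1,"spin":0},{"claw":38,"dx":0,"dy":0,"dz":1,"spin":0},{"claw":38,"dx":0,"dy":0,"dz":1,"spin":0}]'; python3 -c "
from h import *
place(25,206.2)"
```

```text
time: 33.25
position: [0.6099, -0.2233, 0.207]
tool_rot: [3.126, -0.314, -0.0]
ft_force: [0.0, 0.4, -0.6]
grip_width: 0.502
grip_force: 15.0
time: 33.5
position: [0.61, -0.2233, 0.2062]
tool_rot: [3.126, -0.314, 0.001]
ft_force: [-0.3, 0.3, 0.1]
grip_width: 0.501
grip_force: 15.0
t33.5 p [ 610.  -223.3  206.2] yaw -11.5 tilt 0.03 -> dxyz [-0.2 -0.8  0. ] spin 0.0 w 43.6 g 15.0 j7 -1.56
```

```bash
python3 -m jog '[{"claw":38,"dx":0,"dy":-0.5,"dz":0.5,"spin":0},{"claw":38,"dx":0,"dy":-0.5,"dz":0.5,"spin":0},{"claw":38,"dx":0,"dy":-0.5,"dz":0.5,"spin":0}]'
```

```text
time: 33.75
position: [0.61, -0.2233, 0.2062]
tool_rot: [3.125, -0.314, 0.001]
ft_force: [-1.2, -1.3, 3.6]
grip_width: 0.497
grip_force: 15.0
```

Contact. Release, rise and move aside for a last look.

```bash
python3 -m jog '[{"claw":38,"dx":0,"dy":0,"dz":0,"spin":0},{"claw":62,"dx":0,"dy":0,"dz":0,"spin":0},{"claw":62,"dx":0,"dy":0,"dz":0,"spin":0},{"claw":62,"dx":0,"dy":0,"dz":0,"spin":0},{"claw":62,"dx":0,"dy":0,"dz":0,"spin":0},{"claw":62,"dx":0,"dy":0,"dz":0,"spin":0},{"claw":62,"dx":0,"dy":0,"dz":-3,"spin":0},{"claw":62,"dx":0,"dy":0,"dz":-6,"spin":0},{"claw":62,"dx":0,"dy":0,"dz":-20,"spin":0},{"claw":62,"dx":0,"dy":0,"dz":-45,"spin":0},{"claw":62,"dx":0,"dy":0,"dz":-65,"spin":0},{"claw":62,"dx":-30,"dy":-30,"dz":-65,"spin":0},{"claw":62,"dx":-60,"dy":-60,"dz":-65,"spin":0},{"claw":62,"dx":-80,"dy":-100,"dz":-65,"spin":0},{"claw":62,"dx":-80,"dy":-140,"dz":-65,"spin":0},{"claw":62,"dx":-80,"dy":-180,"dz":-65,"spin":0},{"claw":62,"dx":-80,"dy":-220,"dz":-65,"spin":0},{"claw":62,"dx":-80,"dy":-220,"dz":-65,"spin":0},{"claw":62,"dx":-80,"dy":-220,"dz":-65,"spin":0},{"claw":62,"dx":-80,"dy":-220,"dz":-65,"spin":0}]'
python3 - <<'E'
from h import *
from bench import get_image
d=get_image('top')
a=d['frame'][130:230,400:500,::-1];b=get_image('side')['frame'][95:195,290:390,::-1]
cv2.imwrite('pics/t6.png',cv2.resize(np.hstack([a,b]),None,fx=4,fy=4))
c,sz,an,off,m=blob(d,(468,168),.199,dark=True,win=20);C=cloud(d)
ar=np.radians(SY);v=np.array(SEAT)-c
print(c,sz,an,off,'seat in piece x,y',v@[np.cos(ar),np.sin(ar)],v@[-np.sin(ar),np.cos(ar)],'z',np.median(C[m>0][:,2]))
E
```

```text
time: 35.42
position: [0.5754, 0.0084, 0.2708]
tool_rot: [3.125, -0.313, 0.001]
ft_force: [-0.2, -0.3, -0.5]
grip_width: 0.712
grip_force: 0.0
[ 609.20776367 -221.93792725] [43.35205078125, 48.40057373046875] -11.459815979003913 1.9863901690576908 seat in piece x,y 25.893386169062566 -0.40795158692126854 z 0.1990373086616718
```

View pics/t6.png

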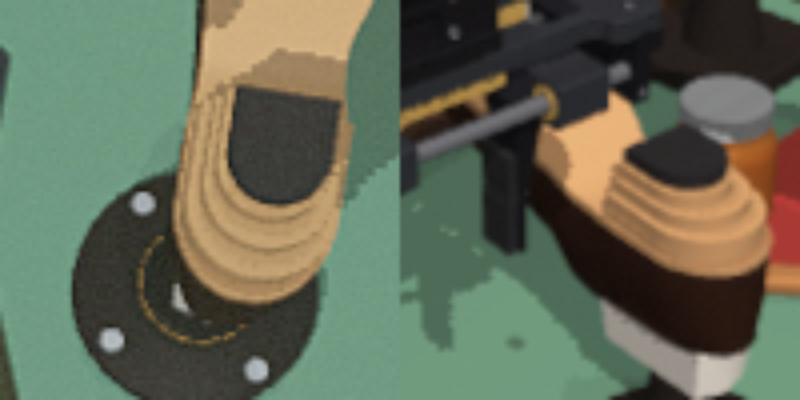

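The stack is complete and like its mate. The top piece measures 25.9 mm behind the line and 0.4 mm off centre, with its top at 199 mm. The arm is clear, so I'm handing in.

```bash
python3 -c "
from bench import *
print(close_job())"
```

```text
the job is handed in; nothing more can be done
None
```

The heel is dry-stacked on the bare seat in order (rand, large, medium and small lifts, top piece), flat and flush with the breast line to within about 3 mm by camera; the job is handed in, and no verdict came back.

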